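# Hang a belt pulley on the slanted spindle of its stand

### The arm

A 6-joint arm with a two-finger parallel gripper is mounted at the origin on the work surface; the furniture and walls round the work are solid. World frame = base frame: x ahead of the robot, y to its left, z up, the work surface at z = 0. Lengths are in m, angles in rad, forces in N, time in s.
With the tool pointing down it reaches from about 0.4 to 0.825 m from the base axis. Payload 7 kg.
Tool frame: the origin (TCP) lies where the fingers leave the gripper's body, on its centre line; the fingertips stand 66 mm ahead of it and the grasp point (between the pads) lies 47 mm ahead of it; z points along the fingers, y is the line along which they close (so a half turn about z gives the same grasp; the last joint's range is limited). The gripper opens to 88 mm and grips with 3 to 60 N. Pads are 19 mm wide; open, the fingers measure 130 mm over their backs; the gripper's body (78 mm by 193 mm) begins 47 mm behind the grasp point.
Start: joints at [-0.931, 0.359, 0.012, 0, -1.224, -0.288], TCP at [0.233, -0.634, 0.292] pointing down, gripper open.
Joint ranges: [-3.07, 3.07], [-1.43, 2.12], [-1.02, 1.25], [-3.03, 1.67], [-3.05, -0], [-3.03, 3.03]. Speed limits (rad/s): [2.39, 2.39, 3.01, 3.14, 3.14, 3.14].

### API

Orientations are given as a 3x3 rotation matrix whose columns are the frame's x, y, z axes.
In Python, from station import read_state, optics, ticket gives the robot as it stands.
- The arm moves only by the tool carry_out, never from a script. Its argument "increments" is a list that holds one entry, the list of rows, each a list of 6 numbers: the shift along the tool's x, y, z scaled (see below), then the turn, a rotation vector about the tool's x, y, z scaled (see below). In form: [[[dx, dy, dz, wx, wy, wz], ...]]. A call has exactly 5 rows; each row is the pose to reach, as a shift and turn from the pose commanded when the call began, along the tool's axes at that moment, turning the shorter way round; what a row does not reach only later rows make up. The controller multiplies each number of a shift by 250 mm and each number of a turn by 2 pi rad. A row lasts 1/8 s, in which the tool goes at most 62.5 mm and 10.7 degrees, less where a joint would pass 70% of its speed; a pose out of reach is approached as far as the arm can. A call with a number of a shift or a turn outside -1 to 1 is refused whole. A call with a gripper value outside its range is refused whole. "gripper" is the finger opening in mm, from 0 to 87.6, set as the call begins (left out, the last holds). The fingers move at their own pace and stop on an object; the grip force is fixed at half the most. Time passes only in rows, so rows that repeat a pose let the fingers close, or fill a call up. It gives the time, the measured TCP pose, the force, the opening and the grip force at its end, in the units of the state.
- read_state(): the state, without advancing time (a new reading comes with each control period).
- optics.grab_frame(name): name is "scene" or "top"; returns (picture, depth): 384x512x3 uint8, red, green, blue; 384x512 float32, m along the optical axis (not along the pixel's ray), 0 where there is no reading.
- optics.camera_model(name): a dict with "fx", "fy", "cx", "cy" (pixels), "distortion" ([k1, k2, p1, p2, k3] as OpenCV has them; the pictures are not rectified), "world_to_cam" (4x4, takes a point from world to camera coordinates). Camera axes: x right, y up, looking along -z (the intrinsics and any distortion apply to the point x, -y, -z); pixel columns grow to the right and rows downward; lengths in m; the calibration is good to about 2 mm. A picture is of the moment at which its call begins. camera_model takes no time and is no camera call.
- ticket.hand_in(): hands the job in; it is judged then, once.
The state is a dict: "time_s": time; "q": joint angles; "qd": joint speeds; "tau": joint torques, N m; "ee_pos": TCP position; "tcp_rot": TCP orientation; "contact_force": force on the tool from outside, world axes, zero at the start; "moment": the same for the moment, N m; "gripper_width": opening from 0.0 (shut) to 1.0 (fully open); "gripper_force": force on a finger pad.
Only numpy, scipy, OpenCV 4.12 (cv2) and the standard library are available. Lean on these libraries where they do the work, as an engineer would, in place of code of your own. Each camera call takes 0.05 s, during which the arm holds its last target. There are 200 camera calls.

### The job

Pick up the aluminium V-belt pulley and hang it on the slanted spindle of the green stand: thread it on along the spindle and press it down against the springy brass collar until the red catch springs out above it and holds it there; then let go. The spindle has been knocked and leans a little, so feel your way on and do not force it: a firm push is enough, never more than about 25 N. Leave the other things on the bench where they lie.

Things in the scene. Friction and masses are not known exactly. Their poses are not given: they have to be found in the camera images.
- pulley: loose aluminium V-belt pulley lying flat, a ring of 54 mm outer diameter, 26 mm high, with a plain 18.5 mm bore right through; about 0.16 kg; both faces fit equally. Origin: centre of its underside on the bore axis; z along the bore axis, up at the start. Grip it across its outer diameter from above.
- stand: green bench stand, fixed, base plate 130x100x10 mm. Origin: centre of the base's underside, z up; its spindle rises over its -x side. Spindle (in socket coordinates): steel, 16 mm diameter from z = 0 to 44 mm, then a cone to 5 mm at the tip at z = 54 mm. A sprung brass collar, 34 mm diameter, sits round its root: face at z = 8 mm when free, -2 mm fully pressed; 5 N to start, 21 N fully.
- socket: fixed dark steel socket ring at the spindle's root; its frame gives the NOMINAL spindle line: z runs along it from root to tip (50 degrees above level, toward the near right of the bench), y is level, x points up and toward the far left. The origin is not in the ring but on that line, 2 mm above the point where the underside of a pulley lies when the brass collar is fully pressed.
- pivot (a point): point in the socket, 45 mm down the nominal line from the socket's origin, about which the spindle has been knocked out of line: spindle, collar and catch lean by an unknown amount, up to 0.05 rad about socket x and up to 0.05 rad about socket y, which no reading tells; so the tip is up to 5 mm off the nominal line in x and in y. The spindle is stiff there and does not give.
- catch (a joint): red spring catch, a leaf in the spindle's +x (upper) side: hinged at z = 44 mm, sloping out to its free end at z = 26.5 mm, 7 mm proud. 0 rad = sprung out, grows as it is pressed in (0.13 to 0.35 rad under a passing pulley). It springs out above a pulley whose underside is pressed to z = -1.5 to 1.5 mm, which takes 15 to 23 N along the spindle in all; the collar then slowly lifts the pulley against it.
- tape_roll: roll of blue masking tape lying flat, 104 dia x 24 mm; bystander
- grease_tin: flat round tin with a gold lid, 76 dia x 33 mm; bystander
- hexkey_set: red folding hex key set, 27x95x30 mm; bystander
- hammer: ball hammer with wooden handle lying on its side, 332 mm long; bystander
- wood_block: drilled hardwood block, 50x150x48 mm; bystander
- air_gun: in-line grey and blue air tool, 185 mm long; bystander

How it is judged:
By the outcome, as a careful person would: the job done as asked, in the order asked, and still so for the second after the job is handed in, with the robot touching nothing.
It also fails if it takes over 64 s, if anything falls off the work surface, if the arm or the gripper's body presses on something with over 40 N, if the wrist force passes 120 N, or if a joint passes its speed limit or range.

## Working session

There is one attempt and no reset: what is moved stays moved. The work goes in short steps, Python scripts to look and compute and a tool call to move; the robot and the scene stay as the last step left them, time stands still between calls to the robot, and variables do not carry over. Pictures are saved under pics/ and viewed, at most 10 in all, crops included, and the job is handed in when it is done.

Besides the shell and the picture viewer there is one more tool, called after "Call:" in YAML: its name, and indented under it one key for each argument. carry_out: Moves the arm, as the interface text tells. Its arguments: {"type":"object","properties":{"increments":{"type":"array","items":{"type":"array","items":{"type":"array","items":{"type":"number","minimum":-1,"maximum":1}}}},"gripper":{"type":"number"}},"required":["increments"]}

```bash
mkdir -p pics
cat > h.py <<'E'
import numpy as np, cv2
from station import read_state, optics, ticket
def grab(n):
    p,d=optics.grab_frame(n); return p,d,optics.camera_model(n)
def cloud(d,m):
    h,w=d.shape; K=np.array([[m['fx'],0,m['cx']],[0,m['fy'],m['cy']],[0,0,1]])
    v,u=np.mgrid[:h,:w]; uv=np.stack([u,v],-1).reshape(-1,1,2).astype(float)
    n=cv2.undistortPoints(uv,K,np.array(m['distortion'])).reshape(h,w,2)
    c=np.stack([n[...,0]*d,-n[...,1]*d,-d,np.ones_like(d)],-1)
    P=(c@np.linalg.inv(np.array(m['world_to_cam'])).T)[...,:3]; P[d==0]=np.nan; return P
E
python3 - <<'E'
from h import *
for n in('scene','top'):
    p,d,m=grab(n); cv2.imwrite(f'pics/{n}0.png',p[...,::-1]); np.savez(f'{n}0.npz',p=p,d=d,P=cloud(d,m))
    print(n,np.linalg.inv(np.array(m['world_to_cam'])).round(3).tolist(),m['fx'])
s=read_state(); print(s)
E
```

```text
scene [[0.003, -0.511, 0.859, 1.363], [1.0, -0.008, -0.009, -0.036], [0.011, 0.859, 0.511, 0.582], [0.0, 0.0, 0.0, 1.0]] 348.9649453481155
top [[-0.023, 0.992, -0.127, 0.453], [-0.999, -0.018, 0.039, 0.001], [0.036, 0.128, 0.991, 1.059], [0.0, 0.0, 0.0, 1.0]] 368.67894395900925
{'time_s': 0.1, 'q': array([-9.30888220e-01,  3.59323646e-01,  1.11414791e-02, -3.20553233e-04,
       -1.22407377e+00, -2.88107664e-01]), 'qd': array([-0.00053299, -0.00178756,  0.00241694,  0.00197157,  0.00087806,
       -0.00017748]), 'tau': array([ 4.44035140e-04, -5.84162164e+01,  2.93753707e+01,  7.01552868e+00,
        1.01687363e-02, -7.44219960e-05]), 'ee_pos': array([ 0.23247231, -0.63334424,  0.29130479]), 'tcp_rot': array([[-9.38791389e-01, -3.44485604e-01, -6.29725692e-04],
       [-3.44486156e-01,  9.38790426e-01,  1.35083418e-03],
       [ 1.25837521e-04,  1.48508328e-03, -9.99998889e-01]]), 'contact_force': array([ 0.0273708 ,  0.60009485, -0.14198805]), 'moment': array([-0.02481944, -0.05591359, -0.04281647]), 'gripper_force': 0.0, 'gripper_width': 1.001540112167428}
```

View pics/scene0.png

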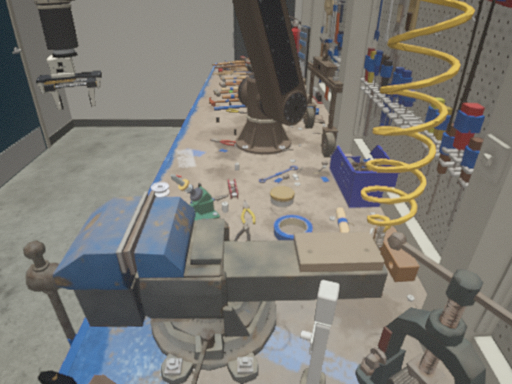

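View pics/top0.png

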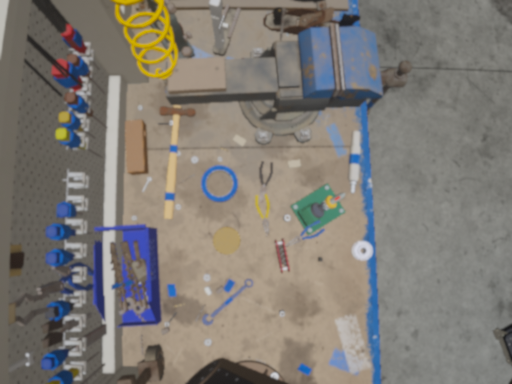

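The top view shows the pulley at about (362,250), the stand at about (318,208), with bystanders well clear. The scene view shows the pulley at (160,188) and the stand at (203,203). Next I'll zoom in and measure.

Run:
```python
from h import *
a=np.load('top0.npz');b=np.load('scene0.npz')
A=cv2.resize(a['p'][170:270,280:380],(600,600),interpolation=cv2.INTER_CUBIC)
cv2.imwrite('pics/tc.png',A[...,::-1])
B=cv2.resize(b['p'][165:225,140:250],(800,436),interpolation=cv2.INTER_CUBIC); cv2.imwrite('pics/sc.png',B[...,::-1])
for n,z,c in(('top',a,(362,250)),('scene',b,(160,188))):
    P=z['P']; X=P[c[1]-16:c[1]+17,c[0]-16:c[0]+17].reshape(-1,3)
    t=X[(X[:,2]>.018)&(X[:,2]<.04)]; 
    cc,r=cv2.minEnclosingCircle((t[:,:2]*1000).astype(np.float32)); print(n,len(t),t.mean(0),cc,r,np.percentile(t[:,2],[10,50,90]))
    print('bench z',np.nanmedian(X[X[:,2]<.012][:,2]))
P=a['P'][180:240,285:352]; 
g=a['p'][180:240,285:352].astype(int); q=(g[...,1]>g[...,0]+25)&(g[...,1]>g[...,2]+5)
t=P[q]; t=t[(t[:,2]<.03)&(t[:,2]>0)]; print(len(t),np.percentile(t[:,2],[10,50,90]))
rect=cv2.minAreaRect((t[:,:2]*1000).astype(np.float32)); print(rect,cv2.boxPoints(rect))
np.set_printoptions(linewidth=250)
print((P[10:50:2,6:60:2,2]*1000).round(0))
```

```text
top 260 [ 0.41319883 -0.33230654  0.0248528 ] (412.76763916015625, -332.1349792480469) 27.933481216430664 [0.02181347 0.02497264 0.02762654]
bench z -1.1986968061483694e-05
scene 138 [ 0.41740629 -0.3339796   0.0236947 ] (416.558837890625, -334.3821105957031) 28.546491622924805 [0.02114174 0.02403673 0.02567926]
bench z -0.0012621480267661633
742 [0.00787909 0.0105968  0.01347052]
((535.3967895507812, -212.06768798828125), (97.06170654296875, 127.95682525634766), 30.544822692871094) [[ 461.08585 -181.63141]
 [ 526.11505 -291.8319 ]
 [ 609.70776 -242.50397]
 [ 544.6785  -132.30347]]
[[  4.  -1.  -1.   1.   0.   1.   1.   3.  -1.  -1.  -1.   1.  10.   8.  11.  13.   9.  11.   7.   8.  14.   2.  -0.   1.  -0.   0.   3.]
 [ -2.  -2.   0.  -0.   0.   2.  -1.  -0.  -1.  -3.  -0.  10.  11.  10.  14.  11.  10.  10.  10.   8.   9.  10.  -0.  -0.   4.   1.  -1.]
 [ -3.  -0.  -2.  -0.   2.  -0.  -1.   1.   1.  12.   9.  10.  12.  11.  10.  12.  11.  10.  10.   9.   6.  14.   4. 134. 143. 144. 148.]
 [  2.   1.  -0.  -0.  -4.   0.  -2.  10.  10.  13.   9.  13.  12.  11.   9.  16.   9.  10.   9. 
[... 1549 characters left out ...]
 5.   2.]
 [  2.   1.  -1.   2.  10.  13.  37.  48.  62.  66.  73.  74.  78.  48.  12.   9.  12.   5.  13.  10.  10.   0.   0.   2.   1.   2.  -1.]
 [  0.   3.   1.   2.   2.   8.  19.  46.  63.  65.  69.  50.  14.  16.  13.  10.  12.   9.  13.   6.  -0.  -0.  -1.   1.   1.   1.  -3.]
 [  1.  -4.   0.   1.  -5.  11.  14.  32.  49.  49.  13.  14.   9.  10.  13.  12.  15.  11.  -4.   5.  -1.  -1.  -0.   1.  -2.   0.   0.]
 [  2.   0.  -1.  -0.  -0.   4.  10.  11.  10.  12.   8.  12.   8.   9.  10.  10.  -4.   0.  -1.   4.   1.  -2.  -3.  -1.   2.   4.   1.]
 [ -3.   2.  -2.   2.   3.   3.   0.   9.  14.  13.  13.  11.  13.  10.   9.   1.  14.   1.  -2.   1.  -0.  -1.   1.   2.   0.  -0.   3.]]
```

View pics/tc.png

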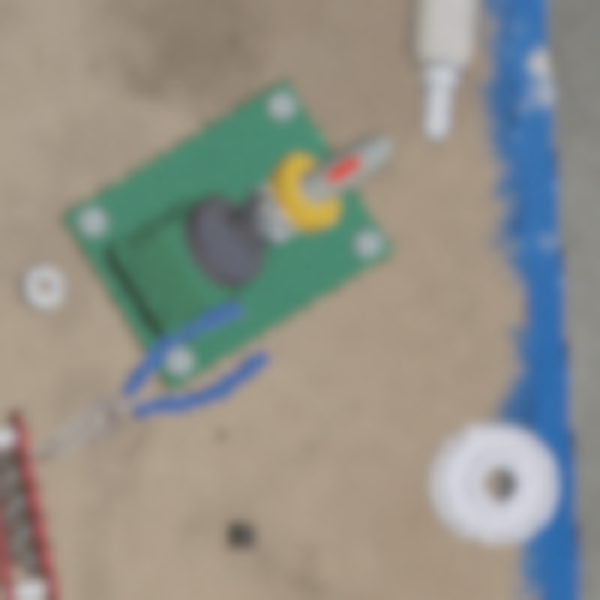

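View pics/sc.png

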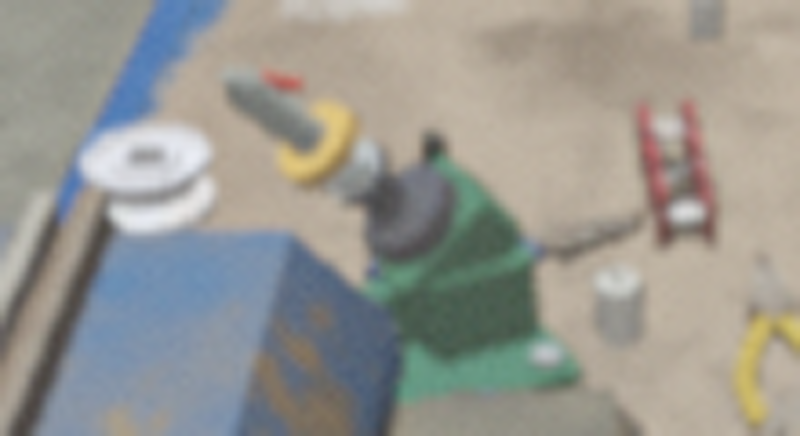

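The crops show the stand's spindle pointing along world (+x, -y). The tip is at crop (385,150), the collar at (305,190) and the pulley bore at (498,484). I'll average several frames and fit the spindle's axis from each camera.

```bash
cat > fit.py <<'E'
from h import *
from scipy.optimize import least_squares
H=np.array([.508,-.861,0]); S0=np.cos(np.radians(50))*H+np.sin(np.radians(50))*np.array([0,0,1]); Y=np.array([.861,.508,0]); X=np.cross(Y,S0)
if X[2]<0: Y=-Y; X=-X
def multi(n,k=12):
    f=[grab(n) for _ in range(k)]; D=np.stack([q[1] for q in f]); D[D==0]=np.nan
    d=np.nan_to_num(np.nanmedian(D,0)); return np.mean([q[0] for q in f],0),d,f[0][2]
prof=np.array([[17,-1],[17,8],[8,8],[8,44],[2.5,54],[0,54]])/1000.
def dist(r,z):
    q=np.stack([r,z],-1)[:,None]; a=prof[:-1]; b=prof[1:]-a
    t=np.clip(((q-a)*b).sum(-1)/(b*b).sum(-1),0,1); return np.linalg.norm(q-a-t[...,None]*b,axis=-1).min(1)
def resid(p,pts):
    s=S0+p[3]*X+p[4]*Y; s/=np.linalg.norm(s); v=pts-p[:3]; z=v@s; r=np.linalg.norm(v-z[:,None]*s,axis=1); return dist(r,z)
E
python3 - <<'E'
from fit import *
np.set_printoptions(precision=4,suppress=True)
O0=np.array([.5766,-.293,.148])-.054*S0
allp=[]
for n in('top','scene'):
    p,d,m=multi(n); P=cloud(d,m); np.savez(f'{n}1.npz',p=p,d=d,P=P)
    v=P-O0; z=v@S0; r=np.linalg.norm(v-z[...,None]*S0,axis=-1)
    red=(p[...,0]>p[...,1]*1.4)&(p[...,0]>p[...,2]*1.3)&(p[...,2]>.75*p[...,1])
    ok=(z>.001)&(z<.064)&(r<.026)&~red
    pts=P[ok]; o=O0
    f=least_squares(resid,[*O0,0,0],args=(pts,),loss='soft_l1',f_scale=.0015)
    print(n,len(pts),f.x,'rms',np.sqrt(np.mean(f.fun**2)),np.median(f.fun)); allp.append(pts)
f=least_squares(resid,[*O0,0,0],args=(np.vstack(allp),),loss='soft_l1',f_scale=.0015); print('both',f.x,np.median(f.fun))
for n,c in(('top',(362,250)),('scene',(160,188))):
    P=np.load(f'{n}1.npz')['P']; q=P[c[1]-16:c[1]+17,c[0]-16:c[0]+17].reshape(-1,3); q=q[(q[:,2]>.022)&(q[:,2]<.03)]
    g=lambda u:np.maximum(np.linalg.norm(q[:,:2]-u,axis=1)-.027,0)*5+np.maximum(.009-np.linalg.norm(q[:,:2]-u,axis=1),0)*5
    print(n,'pulley',least_squares(g,np.median(q[:,:2],0)).x,np.median(q,0))
P=np.load('top1.npz')['P']; k=(P[...,2]>.08)&(P[...,1]<-.1)&(P[...,1]>-.55)&(P[...,0]>.62); print('vise',P[k].min(0),P[k].max(0))
print('Y,X,S',Y,X,S0)
E
```

```text
top 0 [ 0.559  -0.2631  0.1066  0.      0.    ] rms nan nan
scene 1 [ 0.5593 -0.2294  0.1309  0.0002 -0.0001] rms 7.965235027107553e-09 7.965235027107553e-09
both [ 0.5593 -0.2294  0.1309  0.0002 -0.0001] 7.965235027107553e-09
top pulley [ 0.4135 -0.3323] [ 0.4133 -0.3326  0.0252]
scene pulley [ 0.4159 -0.3347] [ 0.418  -0.3336  0.0242]
vise [ 0.7884 -0.4558  0.08  ] [ 1.1244 -0.1     0.2454]
Y,X,S [-0.861 -0.508 -0.   ] [-0.3892  0.6596  0.6424] [ 0.3265 -0.5534  0.766 ]
  return _methods._mean(a, axis=axis, dtype=dtype,
  ret = ret.dtype.type(ret / rcount)
fit.py:7: RuntimeWarning: All-NaN slice encountered
  d=np.nan_to_num(np.nanmedian(D,0)); return np.mean([q[0] for q in f],0),d,f[0][2]
```

Call:
carry_out:
  increments:
    - [[0, 0, -0.02, 0, 0, -0.02], [0, 0, -0.04, 0, 0, -0.05], [0, 0, -0.04, 0, 0, -0.08], [0, 0, -0.04, 0, 0, -0.11], [0, 0, -0.04, 0, 0, -0.14]]
  gripper: 80

```text
time_s: 1.92
ee_pos: [0.2326, -0.6337, 0.3022]
tcp_rot: [[-0.331, -0.944, -0.0], [-0.944, 0.331, -0.0], [0.0, -0.0, -1.0]]
contact_force: [-0.9, 0.7, 0.4]
gripper_width: 0.913
gripper_force: 0.0
```

```bash
cat > run2.py <<'E'
from fit import *
np.set_printoptions(precision=4,suppress=True)
R={n:np.load(f'{n}1.npz') for n in('top','scene')}
P=R['top']['P'][180:240,285:352].reshape(-1,3); P=P[P[:,2]>.135]; tip=np.median(P[P[:,2]>np.percentile(P[:,2],80)],0); print('tip',tip,len(P))
allp=[]
O0=tip-.052*S0
for n in R:
    P=R[n]['P'];p=R[n]['p']
    v=P-O0; z=v@S0; r=np.linalg.norm(v-z[...,None]*S0,axis=-1)
    red=(p[...,0]>p[...,1]*1.4)&(p[...,2]>.75*p[...,1])
    pts=P[(z>.002)&(z<.064)&(r<.026)&~red]
    f=least_squares(resid,[*O0,0,0],args=(pts,),loss='soft_l1',f_scale=.0015)
    print(n,len(pts),red.sum(),f.x,'rms',np.sqrt(np.mean(f.fun**2)),np.median(f.fun)); allp.append(pts)
f=least_squares(resid,[*O0,0,0],args=(np.vstack(allp),),loss='soft_l1',f_scale=.0015); print('both',f.x,np.median(f.fun))
E
python3 run2.py
```

```text
tip [ 0.5598 -0.2499  0.1474] 53
top 155 805 [ 0.5437 -0.2242  0.1058  0.015  -0.018 ] rms 0.0007677495386889386 0.00031226071481562246
scene 160 1121 [ 0.5453 -0.2249  0.105   0.018  -0.0152] rms 0.0008133580374502339 0.0002935887533791876
both [ 0.5446 -0.2244  0.1056  0.0159 -0.0151] 0.00047915541183166446
```

```bash
cat >> h.py <<'E'
from scipy.spatial.transform import Rotation as Ro
S=np.array([.3333,-.5352,.7762]); S/=np.linalg.norm(S); YT=np.array([-.8489,-.5286,0]); YT/=np.linalg.norm(YT)
RT=np.stack([np.cross(YT,-S),YT,-S],1); RD=np.stack([np.cross(YT,[0,0,-1]),YT,[0,0,-1]],1)
O=np.array([.5446,-.2244,.1056])
def inc(p,R,p0=None,R0=None):
    s=read_state(); p0=s['ee_pos'] if p0 is None else p0; R0=s['tcp_rot'] if R0 is None else R0
    return np.round(np.r_[R0.T@(np.array(p)-p0)/.25,Ro.from_matrix(R0.T@R).as_rotvec()/2/np.pi],4).tolist()
E
python3 -c "
from h import *
a=np.array([.4147,-.3335,.16]);print(inc(a,RD),RD,read_state()['q'])"
```

```text
[-1.3741, -0.2904, 0.5687, 0.0, -0.0, -0.1423] [[ 0.528587   -0.84887913  0.        ]
 [-0.84887913 -0.528587    0.        ]
 [ 0.          0.         -1.        ]] [-9.30919542e-01  3.53091482e-01  2.66537963e-02  2.71869221e-05
 -1.24432755e+00  5.93750506e-01]
```

Call:
carry_out:
  increments:
    - [[-0.15, -0.03, 0.04, 0, 0, -0.02], [-0.35, -0.07, 0.1, 0, 0, -0.05], [-0.55, -0.12, 0.17, 0, 0, -0.08], [-0.75, -0.16, 0.25, 0, 0, -0.11], [-0.95, -0.2, 0.32, 0, 0, -0.142]]

```text
time_s: 2.55
ee_pos: [0.3602, -0.4254, 0.2217]
tcp_rot: [[0.513, -0.859, 0.0], [-0.859, -0.513, -0.0], [0.0, -0.0, -1.0]]
contact_force: [1.6, -0.3, 0.6]
gripper_width: 0.913
gripper_force: 0.0
```

```bash
python3 -c "
from h import *
a=np.array([.4147,-.3335,.16]);print(inc(a,RD),read_state()['q'])"
```

```text
[-0.204, -0.3755, 0.247, -0.0, -0.0001, -0.0029] [-5.16899770e-01  2.23979009e-01 -3.48630217e-01  4.49732228e-05
 -9.97747411e-01  1.05531121e+00]
```

Call:
carry_out:
  increments:
    - [[-0.08, -0.15, 0.1, 0, 0, 0], [-0.204, -0.37, 0.23, 0, 0, 0], [-0.204, -0.37, 0.24, 0, 0, 0], [-0.204, -0.37, 0.24, 0, 0, 0], [-0.204, -0.37, 0.24, 0, 0, 0]]

```text
time_s: 3.18
ee_pos: [0.4135, -0.3369, 0.1629]
tcp_rot: [[0.507, -0.862, 0.001], [-0.862, -0.507, -0.001], [0.001, -0.0, -1.0]]
contact_force: [-0.5, -0.4, -0.3]
gripper_width: 0.914
gripper_force: 0.0
```

```bash
python3 -c "
from h import *
a=np.array([.4147,-.3335,.069]);print(inc(a,RD),read_state()['q'])"
```

```text
[-0.0096, -0.011, 0.3755, -0.0001, -0.0002, -0.004] [-3.15671568e-01  2.50725504e-01 -4.71127970e-01  3.88163458e-04
 -8.47874751e-01  8.47072422e-01]
```

Call:
carry_out:
  increments:
    - [[-0.01, -0.011, 0.1, 0, 0, -0.004], [-0.01, -0.011, 0.22, 0, 0, -0.004], [-0.01, -0.011, 0.32, 0, 0, -0.004], [-0.01, -0.011, 0.365, 0, 0, -0.004], [-0.01, -0.011, 0.365, 0, 0, -0.004]]

```text
time_s: 3.8
ee_pos: [0.4142, -0.333, 0.0708]
tcp_rot: [[0.528, -0.849, -0.001], [-0.849, -0.528, 0.0], [-0.0, 0.001, -1.0]]
contact_force: [0.8, -0.7, 0.4]
gripper_width: 0.914
gripper_force: 0.0
```

```bash
python3 -c "
from h import *
a=np.array([.4147,-.3335,.069]);print(inc(a,RD))
p,d,m=grab('top');A=cv2.resize(p[200:290,310:410],(800,600),interpolation=cv2.INTER_CUBIC);cv2.imwrite('pics/g1.png',A[...,::-1])"
```

```text
[0.0027, -0.0009, 0.0073, 0.0001, 0.0001, -0.0001]
```

View pics/g1.png

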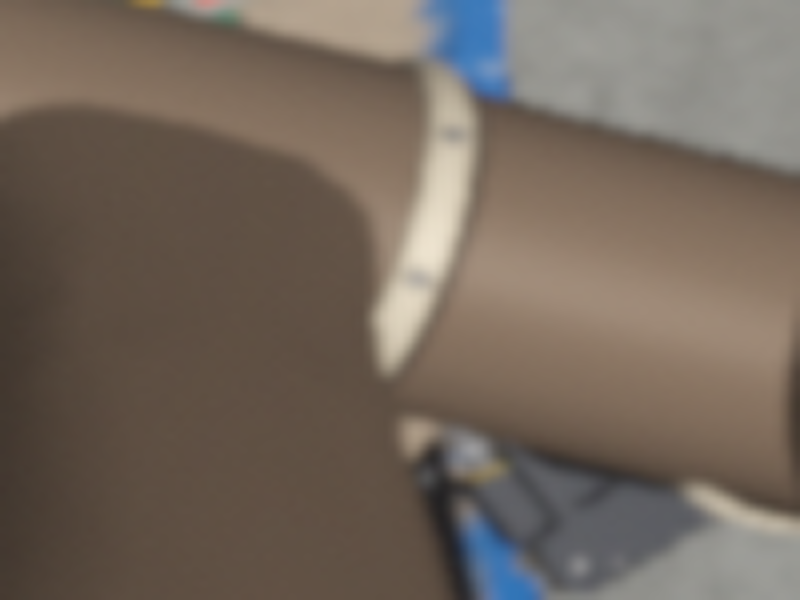

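The arm hides the gripper from the top camera, so this view doesn't help. The pose reads correct; closing.

Call:
carry_out:
  increments:
    - [[0.002, 0, 0.005, 0, 0, 0], [0.002, 0, 0.005, 0, 0, 0], [0.002, 0, 0.005, 0, 0, 0], [0.002, 0, 0.005, 0, 0, 0], [0.002, 0, 0.005, 0, 0, 0]]
  gripper: 40

```text
time_s: 4.47
ee_pos: [0.4147, -0.3329, 0.0701]
tcp_rot: [[0.529, -0.848, -0.0], [-0.848, -0.529, -0.0], [0.0, 0.0, -1.0]]
contact_force: [-2.7, -1.1, 6.1]
gripper_width: 0.611
gripper_force: 30.0
```

Call:
carry_out:
  increments:
    - [[0, 0, 0, 0, 0, 0], [0, 0, 0, 0, 0, 0], [0, 0, 0, 0, 0, 0], [0, 0, -0.06, 0, 0, 0], [0, 0, -0.15, 0, 0, 0]]

```text
time_s: 5.1
ee_pos: [0.4144, -0.3326, 0.1075]
tcp_rot: [[0.529, -0.849, -0.001], [-0.849, -0.529, 0.001], [-0.001, 0.001, -1.0]]
contact_force: [0.5, -0.6, -2.2]
gripper_width: 0.612
gripper_force: 30.0
```

Call:
carry_out:
  increments:
    - [[0, 0, -0.15, 0, 0, 0], [0, 0, -0.35, 0, 0, 0], [0, 0, -0.5, 0, 0, 0], [0, 0, -0.6, 0, 0, 0], [0, 0, -0.6, 0, 0, 0]]

```text
time_s: 5.72
ee_pos: [0.4156, -0.333, 0.2598]
tcp_rot: [[0.529, -0.848, 0.005], [-0.848, -0.529, -0.002], [0.004, -0.003, -1.0]]
contact_force: [0.1, 0.7, -2.7]
gripper_width: 0.614
gripper_force: 30.0
```

```bash
python3 -c "
from h import *
s=read_state();print(s['gripper_width'],s['gripper_force'],s['ee_pos'],s['contact_force'],s['q'])
a=O+(.054+.069+.03)*S;print(a,inc(a,RT),s['moment'])
"
```

```text
0.6137995150457574 29.998785769566894 [ 0.41557638 -0.33301297  0.25981233] [ 0.12342493  0.70349477 -2.67442016] [-3.07049660e-01  1.46924322e-01 -3.51665795e-01  1.12562765e-04
 -1.06724702e+00  8.64678286e-01]
[ 0.59559453 -0.30628501  0.22435775] [0.2898, -0.6671, 0.145, -0.0004, -0.1092, 0.0003] [-0.01922954  0.17469259  0.01872604]
```

Call:
carry_out:
  increments:
    - [[0.05, -0.1, 0.0, 0, -0.02, 0], [0.11, -0.24, 0.0, 0, -0.045, 0], [0.17, -0.38, 0.03, 0, -0.07, 0], [0.23, -0.52, 0.08, 0, -0.09, 0], [0.29, -0.66, 0.14, 0, -0.109, 0]]

```text
time_s: 6.35
ee_pos: [0.5943, -0.3069, 0.2203]
tcp_rot: [[0.408, -0.849, -0.337], [-0.655, -0.529, 0.54], [-0.636, 0.0, -0.771]]
contact_force: [1.6, -0.1, -1.6]
gripper_width: 0.606
gripper_force: 30.0
```

Call:
carry_out:
  increments:
    - [[0, 0, 0, 0, 0, 0], [0, 0, 0, 0, 0, 0], [0, 0, 0, 0, 0, 0], [0, 0, 0, 0, 0, 0], [0, 0, 0, 0, 0, 0]]

```text
time_s: 6.98
ee_pos: [0.5929, -0.307, 0.2242]
tcp_rot: [[0.411, -0.849, -0.333], [-0.658, -0.529, 0.536], [-0.631, -0.002, -0.776]]
contact_force: [-0.5, 0.2, -1.9]
gripper_width: 0.611
gripper_force: 30.0
```

```bash
python3 -c "
from h import *
s=read_state();print(s['contact_force'],s['q'],s['moment'])
a=O+(.054+.070+.03)*S;print(a-s['ee_pos'],inc(a,RT))
for n,(y,x) in dict(scene=(140,130),top=(170,280)).items():
    p,d,m=grab(n); np.savez(n+'2.npz',p=p,d=d)
    A=cv2.resize(p[y:y+90,x:x+120],(800,600),interpolation=cv2.INTER_CUBIC);cv2.imwrite('pics/h%s.png'%n,A[...,::-1])
"
```

```text
[-0.5159099   0.18063355 -1.89510761] [-0.38659904  0.71314584  0.46285124 -0.39964766 -1.87751416  0.93273585] [-2.17669026 -1.18915066 -0.00364788]
[0.00303235 0.00017322 0.00094226] [0.0022, -0.0107, -0.0066, -0.0002, 0.0, 0.0002]
```

View pics/hscene.png

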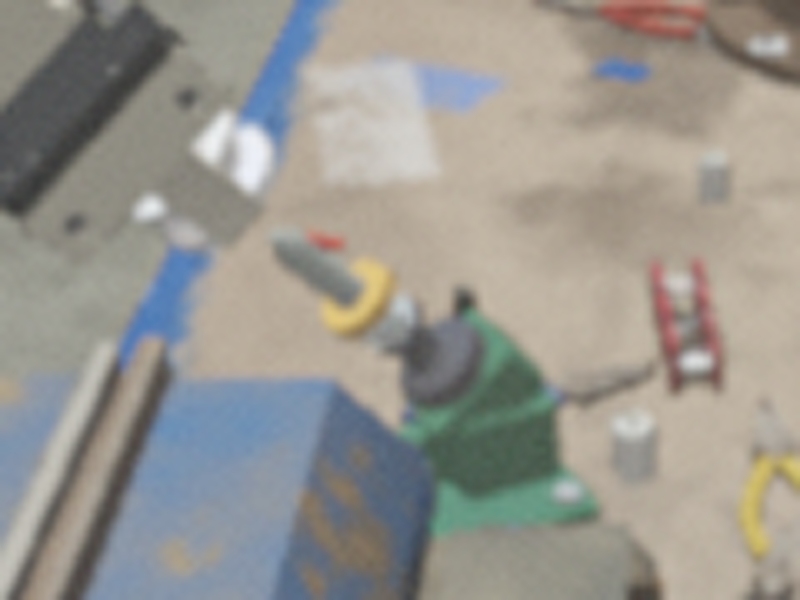

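The picture shows the pulley's rim beyond the finger at (245,150) and the spindle tip at (280,240), so they line up as planned. Advancing along the axis.

Call:
carry_out:
  increments:
    - [[0.002, -0.0107, 0.02, 0, 0, 0], [0.002, -0.0107, 0.05, 0, 0, 0], [0.002, -0.0107, 0.08, 0, 0, 0], [0.002, -0.0107, 0.11, 0, 0, 0], [0.002, -0.0107, 0.125, 0, 0, 0]]

```text
time_s: 7.7
ee_pos: [0.5849, -0.2888, 0.1971]
tcp_rot: [[0.409, -0.849, -0.335], [-0.657, -0.529, 0.537], [-0.633, 0.0, -0.774]]
contact_force: [0.2, -0.1, -1.2]
gripper_width: 0.612
gripper_force: 30.0
```

```bash
cat > st.py <<'E'
from h import *
s=read_state();v=s['ee_pos']-O; print('t',s['time_s'],'z_under',(v@S-.070)*1e3,'off x,y(tool) mm',(RT.T@v)[:2]*1e3,'F tool',RT.T@(s['contact_force']-[-.5,.2,-1.9]),'M',s['moment'],'to axis',inc(O+(v@S)*S,RT))
E
python3 st.py
```

```text
t 7.7 z_under 48.9131516966656 off x,y(tool) mm [ 1.26495946 -0.16933353] F tool [ 0.03419411 -0.42067315 -0.92013645] M [-2.14791767 -1.25445195 -0.03275147] to axis [-0.0051, 0.0007, 0.0, 0.0001, 0.0005, 0.0]
```

Call:
carry_out:
  increments:
    - [[-0.003, 0, 0.005, 0, 0, 0], [-0.005, 0, 0.01, 0, 0, 0], [-0.005, 0, 0.015, 0, 0, 0], [-0.005, 0, 0.02, 0, 0, 0], [-0.005, 0, 0.02, 0, 0, 0]]

```text
time_s: 8.32
ee_pos: [0.5829, -0.2857, 0.1945]
tcp_rot: [[0.41, -0.849, -0.335], [-0.657, -0.529, 0.537], [-0.633, 0.0, -0.775]]
contact_force: [0.0, -0.2, -1.2]
gripper_width: 0.614
gripper_force: 30.0
```

```bash
python3 st.py
```

```text
t 8.325 z_under 44.64585192832318 off x,y(tool) mm [ 0.07130085 -0.11968359] F tool [ 0.03437059 -0.23885933 -0.91190757] M [-2.25288683 -1.19251625  0.00740301] to axis [-0.0003, 0.0005, 0.0, 0.0001, 0.0004, 0.0001]
```

No contact so far. Continuing in small steps.

Call:
carry_out:
  increments:
    - [[0, 0, 0.006, 0, 0, 0], [0, 0, 0.012, 0, 0, 0], [0, 0, 0.018, 0, 0, 0], [0, 0, 0.024, 0, 0, 0], [0, 0, 0.024, 0, 0, 0]]

```text
time_s: 8.95
ee_pos: [0.5808, -0.2825, 0.1899]
tcp_rot: [[0.41, -0.849, -0.335], [-0.657, -0.529, 0.537], [-0.633, 0.0, -0.774]]
contact_force: [-1.6, -2.0, -1.8]
gripper_width: 0.611
gripper_force: 30.0
```

```bash
python3 st.py
```

```text
t 8.95 z_under 38.59312743453451 off x,y(tool) mm [0.02587551 0.00218148] F tool [ 0.91056454  2.13259248 -0.86096759] M [-2.76159179 -0.68818668  0.62963265] to axis [-0.0001, -0.0, 0.0, 0.0001, 0.0004, 0.0]
```

Call:
carry_out:
  increments:
    - [[0.001, 0.003, 0, 0, 0, 0], [0.001, 0.003, 0.004, 0, 0, 0], [0.001, 0.003, 0.008, 0, 0, 0], [0.001, 0.003, 0.012, 0, 0, 0], [0.001, 0.003, 0.012, 0, 0, 0]]

```text
time_s: 9.57
ee_pos: [0.5794, -0.2814, 0.1878]
tcp_rot: [[0.41, -0.848, -0.335], [-0.657, -0.529, 0.537], [-0.633, -0.0, -0.775]]
contact_force: [-0.4, -1.6, 2.3]
gripper_width: 0.614
gripper_force: 30.0
```

```bash
python3 st.py
```

```text
t 9.575 z_under 35.88385848500283 off x,y(tool) mm [0.0072145 0.5966899] F tool [-1.41497957  0.83134365 -4.22546694] M [-1.56640901 -0.48816447  0.235728  ] to axis [-0.0, -0.0024, -0.0, 0.0001, 0.0004, 0.0001]
```

Call:
carry_out:
  increments:
    - [[0, 0.001, 0.004, 0, 0, 0], [0, 0.001, 0.008, 0, 0, 0], [0, 0.001, 0.012, 0, 0, 0], [0, 0.001, 0.016, 0, 0, 0], [0, 0.001, 0.016, 0, 0, 0]]

```text
time_s: 10.2
ee_pos: [0.5777, -0.2791, 0.1841]
tcp_rot: [[0.409, -0.849, -0.335], [-0.657, -0.529, 0.537], [-0.633, 0.0, -0.774]]
contact_force: [-0.6, -0.4, 4.3]
gripper_width: 0.613
gripper_force: 30.0
```

```bash
python3 st.py
```

```text
t 10.2 z_under 31.241636750241955 off x,y(tool) mm [0.12441053 0.83154632] F tool [-3.5229905   0.36058939 -5.10329875] M [-1.12146888 -0.28561114  0.20591448] to axis [-0.0005, -0.0033, 0.0, 0.0001, 0.0006, 0.0]
```

Call:
carry_out:
  increments:
    - [[-0.0015, 0.001, 0.004, 0, 0, 0], [-0.0015, 0.001, 0.008, 0, 0, 0], [-0.0015, 0.001, 0.012, 0, 0, 0], [-0.0015, 0.001, 0.016, 0, 0, 0], [-0.0015, 0.001, 0.016, 0, 0, 0]]

```text
time_s: 10.82
ee_pos: [0.576, -0.2769, 0.1812]
tcp_rot: [[0.409, -0.849, -0.335], [-0.657, -0.529, 0.537], [-0.633, 0.0, -0.774]]
contact_force: [-1.4, 0.6, 3.4]
gripper_width: 0.615
gripper_force: 30.0
```

```bash
python3 st.py
```

```text
t 10.825 z_under 27.25381636710848 off x,y(tool) mm [-0.151223    1.09135539] F tool [-3.94464597  0.60300271 -3.56919985] M [-1.24720805 -0.348578    0.20334594] to axis [0.0006, -0.0044, -0.0, 0.0001, 0.0005, 0.0]
```

Fine. The forces are small, so I'll take larger steps down towards the collar at z = 8.

Call:
carry_out:
  increments:
    - [[0, 0.001, 0.008, 0, 0, 0], [0, 0.001, 0.016, 0, 0, 0], [0, 0.001, 0.024, 0, 0, 0], [0, 0.001, 0.03, 0, 0, 0], [0, 0.001, 0.03, 0, 0, 0]]

```text
time_s: 11.45
ee_pos: [0.5733, -0.2729, 0.1754]
tcp_rot: [[0.409, -0.849, -0.335], [-0.657, -0.529, 0.537], [-0.633, 0.0, -0.774]]
contact_force: [-2.1, 1.2, 0.8]
gripper_width: 0.613
gripper_force: 30.0
```

```bash
python3 st.py
```

```text
t 11.45 z_under 19.675707892612333 off x,y(tool) mm [-0.25033802  1.29916744] F tool [-3.00740144  0.81034859 -1.02175735] M [-1.09499923 -0.37033287  0.12725646] to axis [0.001, -0.0052, -0.0, 0.0001, 0.0006, 0.0001]
```

Call:
carry_out:
  increments:
    - [[0, 0.001, 0.008, 0, 0, 0], [0, 0.0015, 0.016, 0, 0, 0], [0, 0.0015, 0.024, 0, 0, 0], [0, 0.0015, 0.032, 0, 0, 0], [0, 0.0015, 0.032, 0, 0, 0]]

```text
time_s: 12.08
ee_pos: [0.5702, -0.2687, 0.1692]
tcp_rot: [[0.409, -0.849, -0.335], [-0.657, -0.529, 0.537], [-0.633, 0.0, -0.774]]
contact_force: [-2.0, 2.7, 1.6]
gripper_width: 0.612
gripper_force: 30.0
```

```bash
python3 st.py
```

```text
t 12.075 z_under 11.614598652372493 off x,y(tool) mm [-0.33830177  1.68049801] F tool [-4.40380747 -0.05943991 -0.8901457 ] M [-1.06643727 -0.36983741  0.09875407] to axis [0.0014, -0.0067, -0.0, 0.0001, 0.0006, 0.0001]
```

Call:
carry_out:
  increments:
    - [[-0.001, 0, 0.005, 0, 0, 0], [-0.0012, 0, 0.01, 0, 0, 0], [-0.0012, 0, 0.015, 0, 0, 0], [-0.0012, 0, 0.018, 0, 0, 0], [-0.0012, 0, 0.018, 0, 0, 0]]

```text
time_s: 12.7
ee_pos: [0.5689, -0.2666, 0.1663]
tcp_rot: [[0.41, -0.849, -0.335], [-0.657, -0.529, 0.537], [-0.632, -0.0, -0.775]]
contact_force: [-1.1, 0.0, 4.0]
gripper_width: 0.616
gripper_force: 30.0
```

```bash
python3 st.py
```

```text
t 12.7 z_under 7.813743068413759 off x,y(tool) mm [-0.47464135  1.71278303] F tool [-3.83069729  0.59286207 -4.48194332] M [-1.17324903 -0.37422628  0.15862344] to axis [0.0019, -0.0069, -0.0, 0.0001, 0.0004, 0.0001]
```

Call:
carry_out:
  increments:
    - [[-0.001, 0.001, 0.004, 0, 0, 0], [-0.001, 0.001, 0.008, 0, 0, 0], [-0.001, 0.001, 0.012, 0, 0, 0], [-0.001, 0.001, 0.016, 0, 0, 0], [-0.001, 0.001, 0.016, 0, 0, 0]]

```text
time_s: 13.32
ee_pos: [0.5679, -0.2653, 0.1645]
tcp_rot: [[0.411, -0.849, -0.333], [-0.659, -0.529, 0.535], [-0.63, -0.001, -0.776]]
contact_force: [0.4, -3.0, 8.9]
gripper_width: 0.614
gripper_force: 30.0
```

```bash
python3 st.py
```

```text
t 13.325 z_under 5.36232938445462 off x,y(tool) mm [-0.6286592   1.84240879] F tool [ -4.38117041   0.8854718  -10.41870777] M [-0.88882116 -0.34746364  0.06446462] to axis [0.0025, -0.0074, 0.0, -0.0001, -0.0001, 0.0002]
```

Call:
carry_out:
  increments:
    - [[-0.0005, 0.001, 0.004, 0, 0, 0], [-0.0005, 0.001, 0.008, 0, 0, 0], [-0.0005, 0.001, 0.012, 0, 0, 0], [-0.0005, 0.001, 0.014, 0, 0, 0], [-0.0005, 0.001, 0.014, 0, 0, 0]]

```text
time_s: 13.95
ee_pos: [0.567, -0.264, 0.1627]
tcp_rot: [[0.413, -0.849, -0.331], [-0.659, -0.529, 0.534], [-0.629, -0.002, -0.778]]
contact_force: [4.0, -4.6, 12.2]
gripper_width: 0.611
gripper_force: 30.0
```

```bash
python3 st.py
```

```text
t 13.95 z_under 2.9328710851464908 off x,y(tool) mm [-0.72717761  1.911423  ] F tool [ -3.86190727  -1.3138061  -15.04999949] M [-0.66364505 -0.35594148 -0.09706736] to axis [0.0029, -0.0076, 0.0, -0.0002, -0.0004, 0.0003]
```

Call:
carry_out:
  increments:
    - [[-0.0005, 0, 0.003, 0, 0, 0], [-0.0005, 0, 0.006, 0, 0, 0], [-0.0005, 0, 0.009, 0, 0, 0], [-0.0005, 0, 0.01, 0, 0, 0], [-0.0005, 0, 0.01, 0, 0, 0]]

```text
time_s: 14.58
ee_pos: [0.5663, -0.2629, 0.1613]
tcp_rot: [[0.413, -0.848, -0.331], [-0.66, -0.529, 0.534], [-0.628, -0.002, -0.778]]
contact_force: [4.0, -5.2, 14.6]
gripper_width: 0.611
gripper_force: 30.0
```

```bash
python3 st.py
```

```text
t 14.575 z_under 1.1135636160537339 off x,y(tool) mm [-0.81979915  1.9253122 ] F tool [ -5.03894085  -0.97099372 -17.21529186] M [-0.55061082 -0.30084185 -0.05522989] to axis [0.0033, -0.0077, 0.0, -0.0002, -0.0005, 0.0003]
```

Call:
carry_out:
  increments:
    - [[-0.0008, 0, 0.002, 0, 0, 0], [-0.0008, 0, 0.004, 0, 0, 0], [-0.0008, 0, 0.006, 0, 0, 0], [-0.0008, 0, 0.007, 0, 0, 0], [-0.0008, 0, 0.007, 0, 0, 0]]

```text
time_s: 15.2
ee_pos: [0.5658, -0.2621, 0.1602]
tcp_rot: [[0.413, -0.849, -0.33], [-0.66, -0.529, 0.533], [-0.627, -0.002, -0.779]]
contact_force: [4.1, -6.2, 14.4]
gripper_width: 0.612
gripper_force: 30.0
```

```bash
python3 st.py
```

```text
t 15.2 z_under -0.42067527201092303 off x,y(tool) mm [-0.86166518  1.91135519] F tool [ -4.12346462  -0.54261135 -17.59260707] M [-0.76571159 -0.43230526 -0.11648927] to axis [0.0035, -0.0076, 0.0, -0.0002, -0.0006, 0.0003]
```

Call:
carry_out:
  increments:
    - [[0, 0, 0.002, 0, 0, 0], [0, 0, 0.004, 0, 0, 0], [0, 0, 0.006, 0, 0, 0], [0, 0, 0.006, 0, 0, 0], [0, 0, 0.006, 0, 0, 0]]

```text
time_s: 15.82
ee_pos: [0.5654, -0.2615, 0.1593]
tcp_rot: [[0.414, -0.848, -0.33], [-0.66, -0.529, 0.533], [-0.627, -0.003, -0.779]]
contact_force: [4.9, -7.3, 16.1]
gripper_width: 0.611
gripper_force: 30.0
```

```bash
python3 st.py; python3 -c "
from h import *
p,d,m=grab('scene');p2,d,m=grab('top');f=lambda p,y,x:cv2.resize(p[y:y+75,x:x+50],(400,600),interpolation=cv2.INTER_CUBIC)
cv2.imwrite('pics/k1.png',np.hstack([f(p,150,160),f(p2,180,300)])[...,::-1])"
```

```text
t 15.825 z_under -1.4895046057126493 off x,y(tool) mm [-0.86103121  1.92113965] F tool [ -4.16418667  -0.59579653 -19.80397544] M [-0.63690959 -0.36046432 -0.03804168] to axis [0.0035, -0.0077, 0.0, -0.0002, -0.0007, 0.0003]
```

View pics/k1.png

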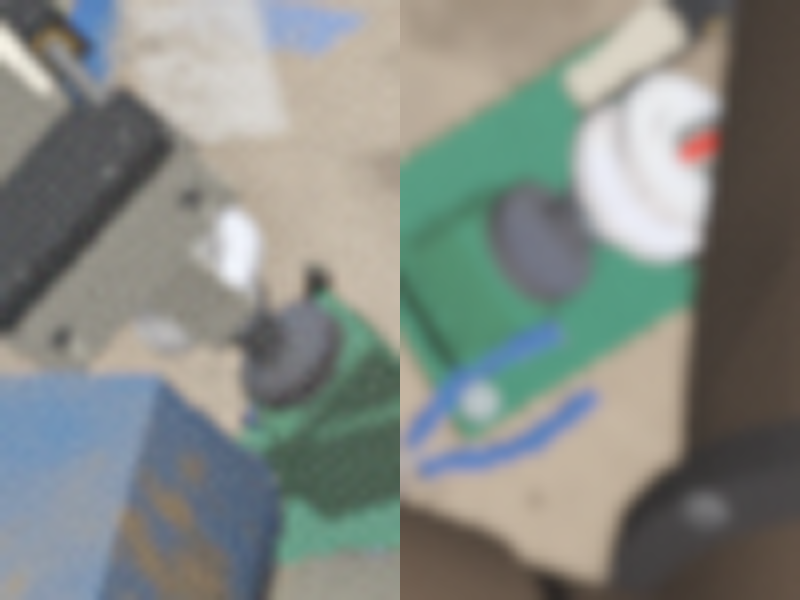

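The right-hand view (top camera) shows the red catch at (700,145) above the pulley face. I'll ease off the side load and press a touch more, then test by backing off.

Call:
carry_out:
  increments:
    - [[-0.001, 0, 0.001, 0, 0, 0], [-0.002, 0, 0.002, 0, 0, 0], [-0.003, 0, 0.003, 0, 0, 0], [-0.003, 0, 0.003, 0, 0, 0], [-0.003, 0, 0.003, 0, 0, 0]]

```text
time_s: 16.55
ee_pos: [0.5652, -0.2611, 0.1592]
tcp_rot: [[0.414, -0.849, -0.329], [-0.661, -0.529, 0.532], [-0.626, -0.003, -0.78]]
contact_force: [5.5, -8.7, 15.0]
gripper_width: 0.612
gripper_force: 30.0
```

```bash
python3 st.py
```

```text
t 16.55 z_under -1.9231402441059198 off x,y(tool) mm [-1.14405873  1.93688027] F tool [ -2.31934373  -0.40206529 -19.92751255] M [-1.32275495 -0.69377511 -0.08066024] to axis [0.0046, -0.0077, 0.0, -0.0003, -0.0009, 0.0003]
```

Call:
carry_out:
  increments:
    - [[0, 0, -0.006, 0, 0, 0], [0, 0, -0.012, 0, 0, 0], [0, 0, -0.018, 0, 0, 0], [0, 0, -0.022, 0, 0, 0], [0, 0, -0.022, 0, 0, 0]]

```text
time_s: 17.18
ee_pos: [0.5662, -0.2627, 0.1614]
tcp_rot: [[0.412, -0.849, -0.332], [-0.659, -0.529, 0.535], [-0.629, -0.001, -0.777]]
contact_force: [3.9, -4.7, 6.5]
gripper_width: 0.614
gripper_force: 30.0
```

```bash
python3 st.py
```

```text
t 17.175 z_under 0.9854040522878083 off x,y(tool) mm [-1.0683727   1.94104098] F tool [ -0.25030915  -1.15868055 -10.62555825] M [-1.89411686 -1.16935407 -0.04252498] to axis [0.0043, -0.0078, 0.0, -0.0002, -0.0003, 0.0001]
```

Call:
carry_out:
  increments:
    - [[0, 0, -0.004, 0, 0, 0], [0, 0, -0.008, 0, 0, 0], [0, 0, -0.012, 0, 0, 0], [0, 0, -0.016, 0, 0, 0], [0, 0, -0.016, 0, 0, 0]]

```text
time_s: 17.8
ee_pos: [0.5663, -0.263, 0.1623]
tcp_rot: [[0.409, -0.849, -0.335], [-0.657, -0.529, 0.538], [-0.633, 0.0, -0.774]]
contact_force: [2.4, 0.8, -10.8]
gripper_width: 0.613
gripper_force: 30.0
```

```bash
python3 st.py
```

```text
t 17.8 z_under 1.876304350002897 off x,y(tool) mm [-1.42542429  1.95610379] F tool [ 6.36569087 -2.80977448  6.25605073] M [-4.09692132 -3.08940437 -0.47893842] to axis [0.0057, -0.0078, -0.0, 0.0, 0.0006, -0.0]
```

The catch is holding it: backing off now pulls against the catch. I'll return to neutral and release.

Call:
carry_out:
  increments:
    - [[0.001, 0, 0.003, 0, 0, 0], [0.002, -0.001, 0.006, 0, 0, 0], [0.002, -0.001, 0.006, 0, 0, 0], [0.002, -0.001, 0.006, 0, 0, 0], [0.002, -0.001, 0.006, 0, 0, 0]]

```text
time_s: 18.42
ee_pos: [0.5663, -0.2629, 0.1622]
tcp_rot: [[0.41, -0.849, -0.334], [-0.657, -0.529, 0.537], [-0.632, -0.0, -0.775]]
contact_force: [5.0, -1.9, -6.7]
gripper_width: 0.611
gripper_force: 30.0
```

Call:
carry_out:
  increments:
    - [[0, 0, 0, 0, 0, 0], [0, 0, 0, 0, 0, 0], [0, 0, 0, 0, 0, 0], [0, 0, 0, 0, 0, 0], [0, 0, 0, 0, 0, 0]]
  gripper: 80

```text
time_s: 19.05
ee_pos: [0.5661, -0.2628, 0.1623]
tcp_rot: [[0.41, -0.849, -0.335], [-0.657, -0.529, 0.537], [-0.633, 0.0, -0.774]]
contact_force: [0.5, -0.7, -0.0]
gripper_width: 0.915
gripper_force: 0.0
```

```bash
python3 st.py
```

```text
t 19.05 z_under 1.7106837600845552 off x,y(tool) mm [-1.57778885  2.01099753] F tool [-0.14779934 -0.38162901 -2.30726828] M [-1.85315856 -1.01061407 -0.03172553] to axis [0.0063, -0.0081, -0.0, 0.0001, 0.0005, 0.0001]
```

Released with no force. Now retreating straight back along the axis.

Call:
carry_out:
  increments:
    - [[0, 0, -0.03, 0, 0, 0], [0, 0, -0.09, 0, 0, 0], [0, 0, -0.17, 0, 0, 0], [0, 0, -0.26, 0, 0, 0], [0, 0, -0.36, 0, 0, 0]]

```text
time_s: 19.68
ee_pos: [0.5968, -0.3121, 0.2333]
tcp_rot: [[0.41, -0.849, -0.334], [-0.658, -0.529, 0.536], [-0.632, -0.0, -0.775]]
contact_force: [0.2, -0.2, -1.2]
gripper_width: 0.915
gripper_force: 0.0
```

Call:
carry_out:
  increments:
    - [[0, 0, -0.1, 0, 0, 0], [0, 0, -0.2, 0, 0, 0], [0, 0, -0.2, 0, 0, 0], [0, 0, -0.2, 0, 0, 0], [0, 0, -0.2, 0, 0, 0]]

```text
time_s: 20.3
ee_pos: [0.6128, -0.3375, 0.27]
tcp_rot: [[0.409, -0.848, -0.336], [-0.657, -0.529, 0.537], [-0.633, 0.001, -0.774]]
contact_force: [0.1, -0.3, 1.1]
gripper_width: 0.915
gripper_force: 0.0
```

```bash
python3 -c "
from h import *
p,d,m=grab('scene');p2,d,m=grab('top');f=lambda p,y,x:cv2.resize(p[y:y+75,x:x+50],(400,600),interpolation=cv2.INTER_CUBIC)
cv2.imwrite('pics/k2.png',np.hstack([f(p,150,160),f(p2,180,300)])[...,::-1])
s=read_state();print(s['ee_pos'],s['contact_force'],s['time_s'])"
```

```text
[ 0.61291175 -0.33756878  0.27016105] [-0.52360706 -0.09978041 -0.56032642] 20.4
```

View pics/k2.png

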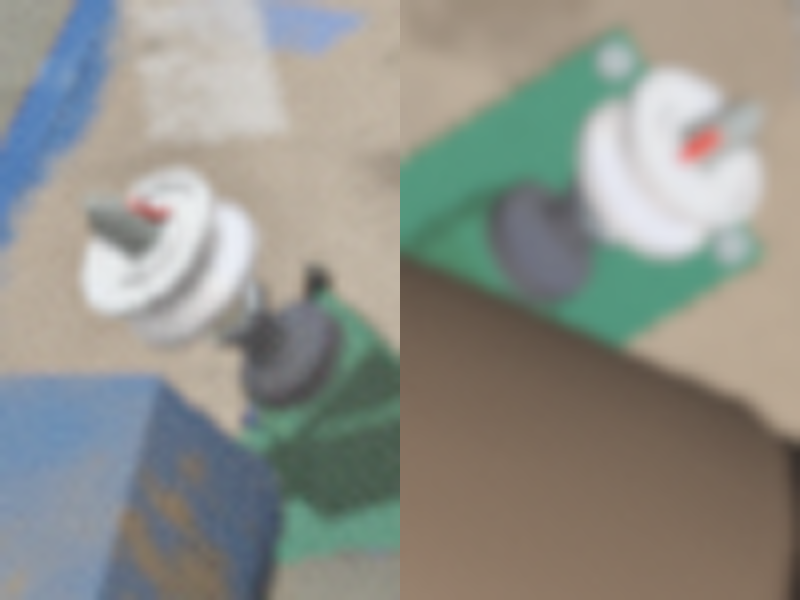

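Both views show the pulley seated on the spindle. The red catch is sprung out above it at (150,210) in the scene view and (700,145) in the top view, and the gripper is clear.

```bash
python3 -c "
from station import ticket
print(ticket.hand_in())"
```

```text
the job is handed in; nothing more can be done
None
```

The pulley is on the slanted spindle, held down by the sprung red catch, with the gripper released and clear. Axial push peaked at about 20 N in my readings, and the job was handed in at about 20 s.

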